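# Point out the wrong part and reject the tray

## Task

One of the four turned parts in the inspection tray is wrong: the low, flat flange ring among the three tall spigots. Show it to the overhead camera by holding the fingertips still just above its middle, two to four centimetres over it, for two seconds without touching any part, and do not dip low over the other three; then press the larger of the two buttons on the grey button box fully down to reject the tray, and let it come back up. Do not press the small button, and leave everything else where it lies.

Things in the scene. Friction and masses are not known exactly. Their poses are not given: they have to be found in the camera images.
- inspection_tray: shallow off-white tray, 174 (x) x 236 (y) x 20 mm high, floor 2 mm thick, fixed to the bench; origin at the centre of its underside. The four parts stand in it on a two by two grid, centres 84 mm apart along the tray's x and 116 mm along its y; which stands where varies
- flange_ring: loose turned pale grey metal part, flange down, standing upright in the tray; origin at the centre of its underside (2 mm above the bench), z up. The wrong part: a wide flat flange with a short collar and a bore, largest diameter 62 mm, only 19 mm high
- spigot_1: loose turned pale grey metal part, flange down, standing upright in the tray; origin at the centre of its underside (2 mm above the bench), z up. Spigot with a long neck on its flange, 51 mm diameter, 46 mm high
- spigot_2: loose turned pale grey metal part, flange down, standing upright in the tray; origin at the centre of its underside (2 mm above the bench), z up. Spigot with a long neck on its flange, 46 mm diameter, 40 mm high
- spigot_3: loose turned pale grey metal part, flange down, standing upright in the tray; origin at the centre of its underside (2 mm above the bench), z up. Spigot with a long neck on its flange, 55 mm diameter, 38 mm high
- verdict_box: grey metal button box with an aluminium lid, 90 (x) x 150 (y) x 40 mm high, fixed to the bench; origin at the centre of its underside. Two round black push buttons on its top, 72 mm apart along its y: the larger at +y (the robot's left), the smaller at -y
- reject_button_top (a point): centre of the top face of the larger button (42 mm diameter) as it stands up, pressed straight down; it moves with the button
- reject_button (a joint): travel of the larger button in m: 0 up, 0.006 fully down; a spring (1.5 N at the top, 5 N at the bottom) brings it back up
- accept_button_top (a point): centre of the top face of the smaller button (22 mm diameter), not to be pressed
- accept_button (a joint): travel of the smaller button in m: 0 up, 0.006 fully down
- caliper: bystander: slide caliper lying flat at the left, 73 x 212 x 12 mm; origin under its middle
- flux_tin: bystander: round tin, 58 mm diameter, 27 mm high, at the left; origin under its middle
- gauge_block: bystander: steel block 18 x 45 x 22 mm, beyond the button box; origin under its middle
- plug_gauge: bystander: plug gauge with a dark grip lying flat at the right, 17 x 86 x 15 mm; origin under its middle
- pliers: bystander: pliers lying flat at the right, 60 x 139 x 14 mm; origin under their middle

How it is judged:
By the outcome, as a careful person would: the job done as asked, in the order asked, and still so for the second after the job is handed in, with the robot touching nothing.
It also fails if it takes over 40 s, if anything falls off the work surface, if the arm or the gripper's body presses on something with over 40 N, if the wrist force passes 120 N, or if a joint passes its speed limit or range.

## Robot

A 6-joint arm with a two-finger parallel gripper is mounted at the origin on a cart in front of the work surface, level with it; the furniture and walls round the work are solid. World frame = base frame: x ahead of the robot, y to its left, z up, the work surface at z = 0. Lengths are in mm, angles in rad, forces in N, time in s.
With the tool pointing down it reaches from about 350 to 875 mm from the base axis. Payload 4.2 kg.
Tool frame: the origin (TCP) lies at the very end of the fingers, on their centre line; the grasp point (between the pads) lies 19 mm behind it; z points along the fingers, y is the line along which they close (so a half turn about z gives the same grasp; the last joint's range is limited). The gripper opens to 85 mm and grips with 20 to 120 N. Pads are 22 mm wide; open, the fingers measure 114 mm over their backs; the gripper's body (76 mm by 85 mm) begins 54 mm behind the grasp point. The pads swing forward as they close: fully open they stand 13 mm farther back than shut.
Start: joints at [-1.07, 0.385, 0.008, 0, -1.194, -0.259], TCP at [149.674, -606.792, 231.312] pointing down, gripper open.
Joint ranges: [-3.14, 3.14], [-1.21, 2.06], [-1.07, 1.41], [-3.16, 2.05], [-2.99, -0.16], [-3.1, 3.1]. Speed limits (rad/s): [2.79, 2.79, 3.14, 3.14, 3.14, 3.14].

## Interface

Orientations are given as a unit quaternion [x, y, z, w].
In Python, from bench import read_state, get_image, camera_model, job_done gives the robot as it stands.
- The arm moves only by the shell command python3 -m handwheel 'ROWS'. ROWS is JSON, a list of rows, each a list of 7 numbers: the shift along the tool's x, y, z in m, then the turn, a rotation vector about the tool's x, y, z in rad, then the gripper's target within -1 to 1 (fully open at 1, half-way at 0, shut at -1). In form: [[dx, dy, dz, wx, wy, wz, jaw], ...]. A call has 1 to 10 rows; each row is the pose to reach, as a shift and turn from the pose commanded when the call began, along the tool's axes at that moment; what a row does not reach only later rows make up. A row lasts 1/8 s, in which the tool goes at most 62.5 mm and 10.7 degrees, less where a joint would pass 70% of its speed; a pose out of reach is approached as far as the arm can. A call with a gripper value outside its range is refused whole. The fingers move at their own pace and stop on an object; the grip force is fixed at half the most. Time passes only in rows, so rows that repeat a pose let the fingers close. It gives the time, the measured TCP pose, the force, the opening and the grip force at its end, in the units of the state.
- read_state(): the state, without advancing time (a new reading comes with each control period).
- get_image(name): name is "scene" or "top" or "wrist"; returns (picture, depth): 384x512x3 uint8, blue, green, red; 384x512 float32, mm along the optical axis (not along the pixel's ray), 0 where there is no reading.
- camera_model(name): a dict with "K" (3x3 intrinsics, pixels), "rvec" (rotation vector, rad) and "tvec" (3), from world to camera coordinates, as OpenCV has them; the wrist camera has in their place "hand_eye" (4x4, takes a point from camera to tool coordinates, whose origin is the TCP and whose axes are the flange's). Camera axes: x right, y down, z forward; pixel columns grow to the right and rows downward; lengths in mm; the calibration is good to about 2 mm. The wrist camera is an equidistant fisheye: a pixel r from the principal point sees the ray r / f radians off the axis. A picture is of the moment at which its call begins: read the wrist's pose just before it. camera_model takes no time and is no camera call.
- job_done(): hands the job in; it is judged then, once.
The state is a dict: "clock": time; "joints": joint angles; "joint_vel": joint speeds; "joint_efforts": joint torques, N m; "position": TCP position; "ee_rot": TCP orientation; "contact_force": force on the tool from outside, world axes, zero at the start; "wrist_torque": the same for the moment, N m; "gripper_width": finger opening in mm; "grasp_force": force on a finger pad.
Only numpy, scipy, OpenCV 4.12 (cv2) and the standard library are available. Lean on these libraries where they do the work, as an engineer would, in place of code of your own. Each camera call takes 0.05 s, during which the arm holds its last target. There are 200 camera calls.

## Working session

There is one attempt and no reset: what is moved stays moved. The work goes in short steps, Python scripts to look and compute and a shell command to move; the robot and the scene stay as the last step left them, time stands still between calls to the robot, and variables do not carry over. Pictures are saved under pics/ and viewed, at most 10 in all, crops included, and the job is handed in when it is done.

```bash
mkdir -p pics
cat > h.py <<'E'
import numpy as np, cv2, pickle
from bench import *
def world(name, depth, u, v, w=2):
    m=camera_model(name);K=np.array(m["K"]);R=cv2.Rodrigues(np.array(m["rvec"],float))[0];t=np.array(m["tvec"],float).ravel()
    p=depth[v-w:v+w+1,u-w:u+w+1];d=np.median(p[p>0])
    c=np.linalg.inv(K)@[u,v,1]*d
    return R.T@(c-t)
E
python3 - <<'E'
from h import *
i,d=get_image("top");cv2.imwrite("pics/top.png",i);np.save("top.npy",d)
s=read_state();print(s["position"],s["ee_rot"],s["clock"],s["contact_force"])
E
```

```text
[ 149.54935168 -606.22601678  230.19186035] [-1.20515254e-01  9.92710834e-01  1.11536035e-03 -1.70027790e-04] 0.05 [ 0.36831709  0.32947384 -0.46116855]
```

View pics/top.png

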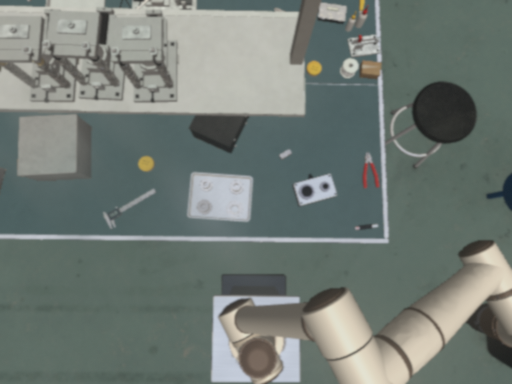

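The top view shows the tray around (220,197), the button box around (315,189) with the larger button at its left, and image up is roughly +x. I'll enlarge it.

Run:
```python
from h import *
i=cv2.imread("pics/top.png");d=np.load("top.npy")
cv2.imwrite("pics/crop.png",cv2.resize(i[160:230,180:345],None,fx=4.8,fy=4.8,interpolation=cv2.INTER_CUBIC))
for u,v in [(204,207),(208,184),(238,186),(236,208),(220,197),(189,219),(250,220),(192,175),(251,178),(307,191),(325,186),(317,195),(285,154)]: print(u,v,world("top",d,u,v,1).round(1))
```

```text
204 207 [474.9 198.   24.7]
208 184 [559.9 183.6  41.3]
238 186 [552.9  71.1  47.5]
236 208 [474.5  78.5   3.9]
220 197 [516.4 140.7   0.6]
189 219 [430.8 256.5  -0.5]
250 220 [429.6  24.5   1.6]
192 175 [597.6 248.2  18.1]
251 178 [588.9  22.7  18.6]
307 191 [ 535.4 -184.4   61.6]
325 186 [ 554.9 -251.3   62.6]
317 195 [ 523.5 -225.    42.2]
285 154 [ 684.4 -107.4   21. ]
```

View pics/crop.png

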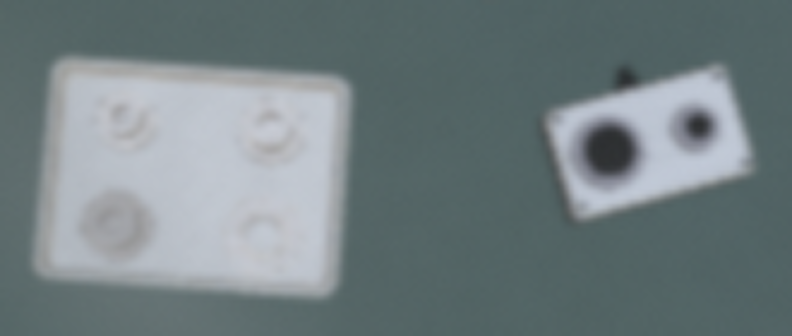

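The crop shows the wide, dark part at lower left, full pixel (204,206), and three pale parts. The larger button is at about (306.7,191.2). Next I'll check the heights.

Run:
```python
from h import *
d=np.load("top.npy")
for u,v in [(204,206),(206,185),(236,187),(235,209)]:
  print(u,v);print(np.array([[world("top",d,u+a,v+b,0)[2].round() for a in range(-6,7)] for b in range(-5,6)]).astype(int))
```

```text
204 206
[[ 3 18 41 42 36 42 42 40 12 17 19  5  2]
 [14 45 40 42 37 35 41 36 42 17 16 12  3]
 [42 38 41 42 40 37 39 43 42 40 18 18  6]
 [39 38 40 32 24 20 22 37 40 47 29 12 14]
 [38 43 40 23 26 22 26 22 38 38 37 17 14]
 [41 43 34 26 19 19 23 24 40 43 41 11 16]
 [38 41 40 28 27 29 25 40 44 41 39 15 12]
 [43 45 43 36 24 18 43 35 40 41 32 16 17]
 [40 40 41 43 40 40 42 37 37 36 16 13 12]
 [16 41 40 43 41 44 41 40 40 22 17 14  4]
 [16 22 13 37 40 43 43 28 15 15  9  5 -3]]
206 185
[[                  -4                    1                   40
                    45                   47 -9223372036854775808
                    41                   42                   13
                    17                    5                    1
                     2]
 [                   4                   39                   43
                    38                   38                   47
                    44                   41                   38
                    15                   17                    0
                    -1]
 [                  19                   50          
[... 2851 characters left out ...]
6 22 15 39 47 51 48 47 34 19 18 20  1]
 [ 2 20 16 17 19 27 24 23 15 18 14  3  4]
 [ 2  4 22 14 19 17 17 10 12 18  7  7  4]]
235 209
[[16 10  9 22 19 21 18 21 13 15 12 14  0]
 [15 24 21 21 17  8 15 20 29 12 10 13  6]
 [ 7 24 24  3  3  3  5  1 20 26 12 12 10]
 [24 28  5  3  4  1 -3  6  1 23  7 17 11]
 [16 24 -3  8  3  3  5  4  0 22 20 17 10]
 [25 21  1  1 -1 -1  0  7  9 24 17 11 11]
 [24 24  6  1  3  1  2  6  0 15 10 17 11]
 [12 20 21  4  4  1  6  1 26 22 16 10 10]
 [12 14 26 23 17  1 18 18 21 13 12  8  9]
 [10 11 10 28 19 24 19 29  7  9 11  6  0]
 [14 13 10 15 12 10 14  9  5 12  7 10  2]]
  return _methods._mean(a, axis=axis, dtype=dtype,
  ret = ret.dtype.type(ret / rcount)
<stdin>:4: RuntimeWarning: invalid value encountered in cast
```

Run:
```python
from h import *
i,d=get_image("scene");cv2.imwrite("pics/scene.png",cv2.resize(i,(800,600)));np.save("scene.npy",d);cv2.imwrite("scene0.png",i)
```

```text
(no output)
```

View pics/scene.png

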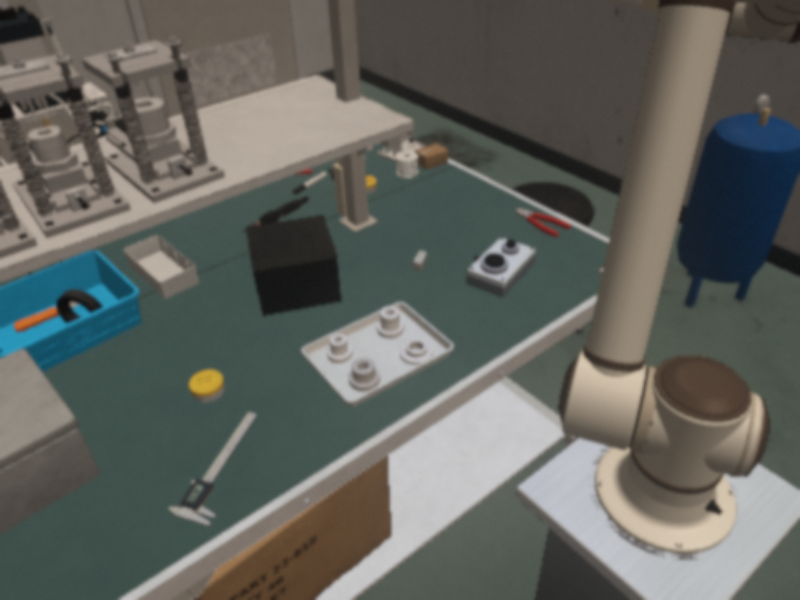

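The scene view and the depth agree. The flange ring is the near-right part, at scene (414,350) and top (235,209), with a collar at about 21 mm. The dark part is a tall spigot, about 42 mm. The way from the start looks clear. Next I'll measure the centres accurately.

```bash
python3 - <<'E' 2>/dev/null
from h import *
d=np.load("top.npy")
def reg(u,v,r,z0,z1):
  P=np.array([world("top",d,a,b,0) for a in range(u-r,u+r+1) for b in range(v-r,v+r+1) if d[b,a]>0])
  P=P[(P[:,2]>z0)&(P[:,2]<z1)];(c,rad)=cv2.minEnclosingCircle(P[:,:2].astype(np.float32));print(u,v,len(P),'mean',P.mean(0).round(1),'mec',np.round(c,1),round(rad,1))
reg(235,209,9,7,35);reg(235,209,9,15,35)
for u,v in[(204,206),(206,184),(236,187)]:reg(u,v,8,32,60)
reg(307,191,8,52,90);reg(324,186,5,52,90)
s=read_state();print(s["position"],cv2.Rodrigues(np.eye(3))[0].T)
from scipy.spatial.transform import Rotation as R
r=R.from_quat(s["ee_rot"]).as_matrix();print(r.round(3));print(r.T@(np.array([472,80,160])-s["position"]))
E
```

```text
235 209 172 mean [471.3  85.5  13.8] mec [466.4  79.9] 44.2
235 209 57 mean [470.6  86.7  20.6] mec [468.2  87. ] 28.2
204 206 81 mean [477.3 201.3  40.1] mec [477.1 201.9] 20.9
206 184 48 mean [561.1 196.8  41.7] mec [561.6 197.1] 16.4
236 187 72 mean [554.4  80.9  47.8] mec [555.3  81. ] 18.7
307 191 157 mean [ 536.4 -180.6   59.4] mec [ 536.5 -181.8] 28.5
324 186 60 mean [ 555.7 -249.7   58.4] mec [ 556. -251.] 18.4
[ 149.54658685 -606.3124226   230.34069657] [[0. 0. 0.]]
[[-0.971 -0.239 -0.001]
 [-0.239  0.971  0.002]
 [ 0.     0.002 -1.   ]]
[-477.32779717  589.07178752   71.42381858]
```

The grid check holds: 84 and 116 mm predict the ring at (470.6,85.4), and I measured (470.6,86). The buttons are 71.7 mm apart, which also fits. I'll shut the gripper and travel high.

```bash
cat > go.py <<'E'
import sys
from h import *
from scipy.spatial.transform import Rotation as R
s=read_state();r=R.from_quat(s["ee_rot"]).as_matrix()
print(s["clock"],s["position"].round(1),r[:,2].round(4),(r.T@(np.array(sys.argv[1:4],float)-s["position"])).round(1))
E
python3 go.py 470.7 85.7 200
```

```text
0.1 [ 149.5 -606.3  230.3] [-6.0e-04  1.9e-03 -1.0e+00] [-477.4  595.    31.4]
```

```bash
python3 -m handwheel '[[-0.4774,0.595,0.0314,0,0,0,-1],[-0.4774,0.595,0.0314,0,0,0,-1],[-0.4774,0.595,0.0314,0,0,0,-1],[-0.4774,0.595,0.0314,0,0,0,-1],[-0.4774,0.595,0.0314,0,0,0,-1],[-0.4774,0.595,0.0314,0,0,0,-1],[-0.4774,0.595,0.0314,0,0,0,-1],[-0.4774,0.595,0.0314,0,0,0,-1],[-0.4774,0.595,0.0314,0,0,0,-1],[-0.4774,0.595,0.0314,0,0,0,-1]]'; python3 go.py 470.7 85.7 160
```

```text
clock: 1.35
position: [412.7, -38.2, 205.7]
ee_rot: [-0.121, 0.993, 0.0, 0.0]
contact_force: [0.9, -0.8, 0.4]
gripper_width: 0.4
grasp_force: 0.0
1.35 [412.7 -38.2 205.7] [ 5.e-04  1.e-04 -1.e+00] [-86.  106.4  45.7]
```

```bash
python3 -m handwheel '[[-0.085,0.105,0.030,0,0,0,-1],[-0.085,0.105,0.030,0,0,0,-1],[-0.085,0.105,0.030,0,0,0,-1],[-0.085,0.105,0.030,0,0,0,-1],[-0.085,0.105,0.030,0,0,0,-1]]'; python3 go.py 470.7 85.7 120
python3 - <<'E'
from h import *
from scipy.spatial.transform import Rotation as R
s=read_state();i,d=get_image("wrist");cv2.imwrite("pics/w1.png",i);np.save("w1.npy",d)
m=camera_model("wrist");print(m)
E
```

```text
clock: 1.98
position: [469.3, 80.9, 175.8]
ee_rot: [-0.12, 0.993, -0.0, -0.0]
contact_force: [0.4, -0.0, 0.8]
gripper_width: 0.1
grasp_force: 0.0
1.975 [469.3  80.9 175.8] [-3.e-04 -1.e-04 -1.e+00] [-2.6  4.3 55.8]
{'K': array([[297.31863964,   0.        , 258.79297799],
       [  0.        , 297.31863964, 187.41561838],
       [  0.        ,   0.        ,   1.        ]]), 'hand_eye': array([[-5.03360780e-05, -9.63683061e-01, -2.67048601e-01,
         6.79079413e+01],
       [ 9.99999509e-01,  2.15902625e-04, -9.67605728e-04,
         1.16085500e+00],
       [ 9.90121744e-04, -2.67048518e-01,  9.63682577e-01,
        -1.42753701e+02],
       [ 0.00000000e+00,  0.00000000e+00,  0.00000000e+00,
         1.00000000e+00]])}
```

View pics/w1.png

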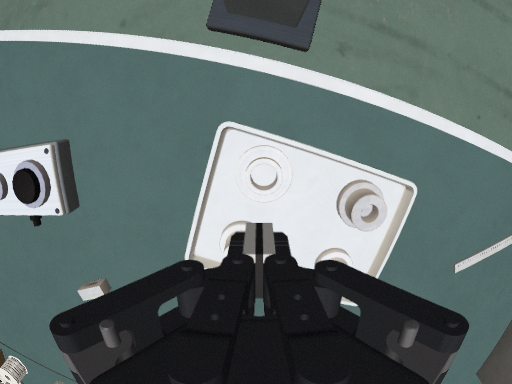

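The wrist view shows the ring at (264,173), with its bore and wide flange, and the fingertips shut at (258,225). The button box is at the left, with the large button at about (28,186). I'll project both at their known heights.

```bash
cat > w.py <<'E'
from h import *
from scipy.spatial.transform import Rotation as R
def wr(s,u,v,z):
    m=camera_model("wrist");K=m["K"];H=m["hand_eye"]
    x=np.array([u-K[0,2],v-K[1,2]])/K[0,0];t=np.hypot(*x)
    c=np.array([*(x/t*np.sin(t)),np.cos(t)])
    r=R.from_quat(s["ee_rot"]).as_matrix()
    o=r@H[:3,3]+s["position"];dd=r@H[:3,:3]@c
    return (o+dd*(z-o[2])/dd[2]).round(1)
E
python3 - <<'E'
from w import *
s=read_state()
i=cv2.imread("pics/w1.png");cv2.imwrite("pics/w1c.png",cv2.resize(i[130:220,215:315],None,fx=6,fy=6,interpolation=cv2.INTER_CUBIC))
print(wr(s,264,174,21),wr(s,263,174,8),wr(s,28,186,59),wr(s,367,209,42))
E
```

```text
[468.2  86.9  21. ] [471.3  86.8   8. ] [ 534.4 -174.5   59. ] [473.5 198.   42. ]
```

View pics/w1c.png

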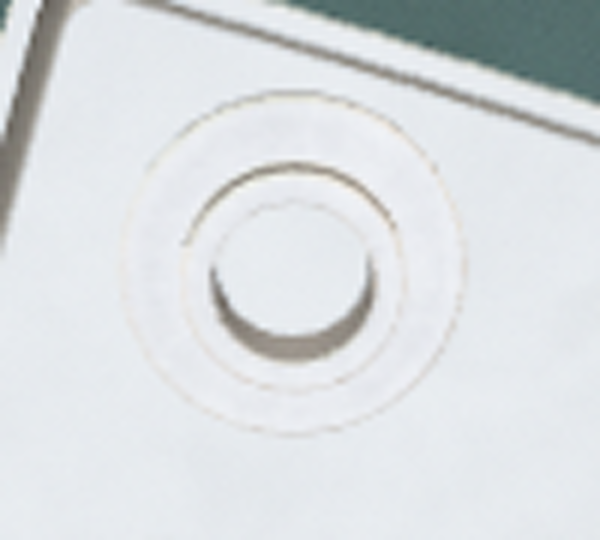

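In the crop the collar's top centre is at full pixel (263.8,176.2), so the ring is at about (470,86.5). Both cameras agree to 1–2 mm. I'll descend part way, let it settle and check.

```bash
python3 go.py 470 86.4 75
```

```text
2.025 [469.3  80.8 175.9] [ 1.e-04  1.e-04 -1.e+00] [ -2.    5.3 100.9]
```

```bash
python3 -m handwheel '[[-0.002,0.0053,0.05,0,0,0,-1],[-0.002,0.0053,0.101,0,0,0,-1],[-0.002,0.0053,0.101,0,0,0,-1],[-0.002,0.0053,0.101,0,0,0,-1]]'; python3 go.py 470 86.4 52
```

```text
clock: 2.52
position: [471.8, 87.5, 76.5]
ee_rot: [-0.121, 0.993, 0.0, 0.001]
contact_force: [-0.1, 0.6, -0.3]
gripper_width: -0.1
grasp_force: 0.0
2.525 [471.8  87.5  76.5] [ 2.9e-03  9.0e-04 -1.0e+00] [ 2.1 -0.7 24.4]
```

```bash
python3 -m handwheel '[[0.0015,-0.0005,0.024,0,0,0,-1],[0.0015,-0.0005,0.024,0,0,0,-1],[0.0015,-0.0005,0.024,0,0,0,-1],[0.0015,-0.0005,0.024,0,0,0,-1]]'; python3 go.py 470 86.4 52
python3 - <<'E'
from h import *
i,d=get_image("wrist");cv2.imwrite("pics/w2.png",i[100:300,150:370].repeat(3,0).repeat(3,1))
E
```

```text
clock: 3.02
position: [470.1, 87.2, 52.0]
ee_rot: [-0.121, 0.993, 0.0, 0.001]
contact_force: [-0.5, -0.6, -0.1]
gripper_width: -0.1
grasp_force: 0.0
3.025 [470.1  87.2  52. ] [ 0.0027  0.0013 -1.    ] [ 0.3 -0.7  0. ]
```

View pics/w2.png

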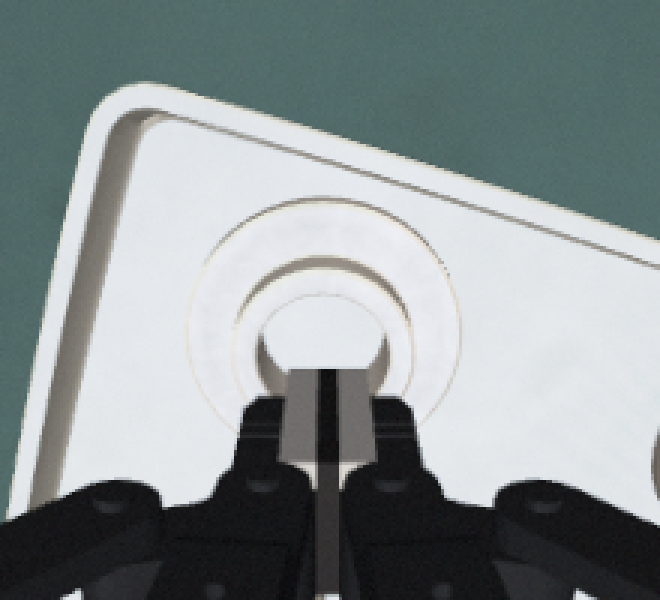

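The fingertips at crop (326,370) are centred laterally on the ring at (324,345) and about 31 mm above it. Holding for 2.5 s.

```bash
python3 -m handwheel '[[0,0,0,0,0,0,-1],[0,0,0,0,0,0,-1],[0,0,0,0,0,0,-1],[0,0,0,0,0,0,-1],[0,0,0,0,0,0,-1],[0,0,0,0,0,0,-1],[0,0,0,0,0,0,-1],[0,0,0,0,0,0,-1],[0,0,0,0,0,0,-1],[0,0,0,0,0,0,-1]]'; python3 -m handwheel '[[0,0,0,0,0,0,-1],[0,0,0,0,0,0,-1],[0,0,0,0,0,0,-1],[0,0,0,0,0,0,-1],[0,0,0,0,0,0,-1],[0,0,0,0,0,0,-1],[0,0,0,0,0,0,-1],[0,0,0,0,0,0,-1],[0,0,0,0,0,0,-1],[0,0,0,0,0,0,-1]]'; python3 go.py 536.4 -180.6 150
```

```text
clock: 4.32
position: [469.2, 86.8, 50.6]
ee_rot: [-0.121, 0.993, 0.0, 0.0]
contact_force: [1.2, -0.0, 0.2]
gripper_width: 0.1
grasp_force: 0.0
clock: 5.58
position: [469.2, 86.8, 50.6]
ee_rot: [-0.121, 0.993, 0.0, 0.0]
contact_force: [0.3, -0.0, -0.7]
gripper_width: 0.1
grasp_force: 0.0
5.575 [469.2  86.8  50.6] [ 0.  0. -1.] [  -1.2 -275.7  -99.4]
```

Now straight up, then across to above the large button.

```bash
python3 -m handwheel '[[0,0,-0.06,0,0,0,-1],[0,0,-0.1,0,0,0,-1],[-0.001,-0.275,-0.1,0,0,0,-1],[-0.001,-0.275,-0.1,0,0,0,-1],[-0.001,-0.275,-0.1,0,0,0,-1],[-0.001,-0.275,-0.1,0,0,0,-1],[-0.001,-0.275,-0.1,0,0,0,-1],[-0.001,-0.275,-0.1,0,0,0,-1],[-0.001,-0.275,-0.1,0,0,0,-1],[-0.001,-0.275,-0.1,0,0,0,-1]]'; python3 go.py 536.4 -180.6 75
python3 - <<'E'
from w import *
import pickle
s=read_state();pickle.dump(s,open("s3.pkl","wb"));i,d=get_image("wrist");cv2.imwrite("w3.png",i);cv2.imwrite("pics/w3.png",i[90:290,150:400].repeat(3,0).repeat(3,1))
E
```

```text
clock: 6.82
position: [535.9, -178.9, 150.8]
ee_rot: [-0.121, 0.993, 0.0, 0.0]
contact_force: [-0.3, 0.1, -0.2]
gripper_width: 0.0
grasp_force: 0.0
6.825 [ 535.9 -178.9  150.8] [-0.e+00  1.e-04 -1.e+00] [-0.1 -1.8 75.8]
```

View pics/w3.png

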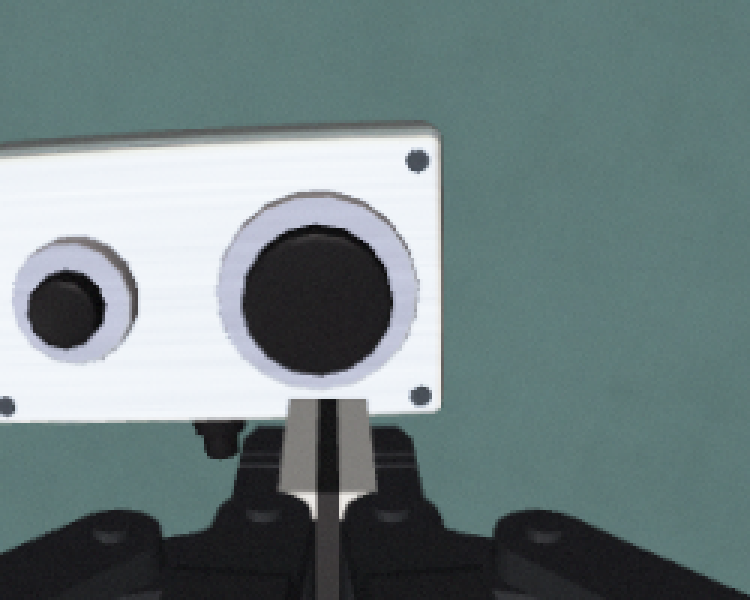

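The large button cap is centred at crop (317,305), full (255.7,191.7), and the small button is well off to the left.

```bash
python3 - <<'E'
from w import *
import pickle
s=pickle.load(open("s3.pkl","rb"))
for z in (56,59,62): print(wr(s,255.7,191.7,z),wr(s,172.3,194.5,z))
i,d=get_image("wrist");m=camera_model("wrist");K=m["K"];H=m["hand_eye"];r=R.from_quat(s["ee_rot"]).as_matrix()
for a,b in((256,190),(262,182),(245,190),(172,193),(228,250-60)):
  p=d[b-2:b+3,a-2:a+3];x=np.array([a-K[0,2],b-K[1,2]])/K[0,0];t=np.hypot(*x);z=np.median(p[p>0])
  c=np.array([*(x/t*np.tan(t)*z),z]);print((r@(H[:3,:3]@c+H[:3,3])+s["position"]).round(1))
E
python3 go.py 534.5 -178.5 72
```

```text
[ 537.8 -180.1   56. ] [ 557.7 -249.1   56. ]
[ 537.  -180.3   59. ] [ 556.6 -248.4   59. ]
[ 536.1 -180.5   62. ] [ 555.5 -247.7   62. ]
[ 534.6 -180.6   62.1]
[ 527.  -177.5   62.1]
[ 536.7 -189.2   62.2]
[ 554.1 -248.1   62.3]
[ 543.  -203.    52.8]
6.925 [ 536.  -179.   150.8] [ 2.e-04  0.e+00 -1.e+00] [ 1.3  0.9 78.8]
```

The button top is at z≈62 and (536.3,-180.5), which agrees with the top camera. Fully down is z≈56. I'll approach to 66, then press gradually.

```bash
python3 -m handwheel '[[0,-0.0015,0.05,0,0,0,-1],[0,-0.0015,0.083,0,0,0,-1],[0,-0.0015,0.083,0,0,0,-1],[0,-0.0015,0.083,0,0,0,-1]]';python3 -m handwheel '[[0,0,0.003,0,0,0,-1],[0,0,0.006,0,0,0,-1],[0,0,0.008,0,0,0,-1],[0,0,0.009,0,0,0,-1],[0,0,0.009,0,0,0,-1],[0,0,0.009,0,0,0,-1]]'
```

```text
clock: 7.42
position: [537.5, -181.3, 69.0]
ee_rot: [-0.121, 0.993, -0.0, 0.001]
contact_force: [-0.1, -0.6, -0.4]
gripper_width: 0.2
grasp_force: 0.0
clock: 8.18
position: [536.9, -181.5, 59.0]
ee_rot: [-0.121, 0.993, -0.0, 0.001]
contact_force: [0.5, 0.6, 2.7]
gripper_width: 0.1
grasp_force: 1.6
```

Contact at 2.7 N, about half travel. I'll continue in 1 mm steps until the force rises past 5 N at the stop.

```bash
python3 -m handwheel '[[0,0,0.001,0,0,0,-1],[0,0,0.002,0,0,0,-1],[0,0,0.003,0,0,0,-1],[0,0,0.003,0,0,0,-1],[0,0,0.003,0,0,0,-1]]'
```

```text
clock: 8.8
position: [536.9, -181.5, 56.1]
ee_rot: [-0.121, 0.993, -0.0, 0.001]
contact_force: [1.1, 1.7, 6.1]
gripper_width: -0.3
grasp_force: 3.0
```

```bash
python3 -m handwheel '[[0,0,0.001,0,0,0,-1],[0,0,0.0015,0,0,0,-1],[0,0,0.0015,0,0,0,-1],[0,0,0.0015,0,0,0,-1]]'
```

```text
clock: 9.3
position: [536.9, -181.5, 55.9]
ee_rot: [-0.121, 0.993, -0.0, 0.001]
contact_force: [-2.7, 2.8, 12.8]
gripper_width: 0.4
grasp_force: 6.7
```

The travel has stopped at 55.9 with the force at 12.8 N, so the button is on its stop. Retracting straight up.

```bash
python3 -m handwheel '[[0,0,-0.01,0,0,0,-1],[0,0,-0.04,0,0,0,-1],[0,0,-0.09,0,0,0,-1],[0,0,-0.09,0,0,0,-1],[0,0,-0.09,0,0,0,-1],[0,0,-0.09,0,0,0,-1]]'
python3 - <<'E'
from w import *
s=read_state();i,d=get_image("wrist");m=camera_model("wrist");K=m["K"];H=m["hand_eye"];r=R.from_quat(s["ee_rot"]).as_matrix()
for a,b in((256,190),(262,182),(172,193)):
  p=d[b-2:b+3,a-2:a+3];x=np.array([a-K[0,2],b-K[1,2]])/K[0,0];t=np.hypot(*x);z=np.median(p[p>0])
  c=np.array([*(x/t*np.tan(t)*z),z]);print((r@(H[:3,:3]@c+H[:3,3])+s["position"]).round(1))
E
```

```text
clock: 10.05
position: [535.0, -181.3, 142.4]
ee_rot: [-0.12, 0.993, 0.001, -0.002]
contact_force: [0.1, 1.1, -0.5]
gripper_width: -0.3
grasp_force: 0.0
[ 531.1 -183.5   62.2]
[ 523.8 -180.5   62.1]
[ 549.7 -248.5   62.5]
```

The button is back up at 62 mm and the arm is clear.

```bash
python3 -c "
from bench import *
print(job_done())"
```

```text
the job is handed in; nothing more can be done
None
```

I held the fingertips about 30 mm above the flange ring for more than 2 s, pressed the larger button to its stop and saw it come back up, then handed the job in at about 10 s; the arm touched nothing else.

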